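Set the running clearance of a stage drive's knurled nut

ROBOT

A 6-joint arm with a two-finger parallel gripper is mounted at the origin on the work surface. World frame = base frame: x ahead of the robot, y to its left, z up, the work surface at z = 0. Lengths are in mm, angles in rad, forces in N, time in s.
With the tool pointing down it reaches from about 300 to 775 mm from the base axis. Payload 14.6 kg.
Tool frame: the origin (TCP) lies at the very end of the fingers, on their centre line; the grasp point (between the pads) lies r.tcp_to_grasp behind it (r.tcp_to_grasp is the distance from the TCP to the grasp point, in mm); z points along the fingers, y is the line along which they close (so a half turn about z gives the same grasp; the last joint's range is limited). The gripper opens to 85 mm and grips with 20 to 120 N. Pads are 22 mm wide; open, the fingers measure 114 mm over their backs; the gripper's body (76 mm by 85 mm) begins 54 mm behind the grasp point. The pads swing forward as they close: fully open they stand 13 mm farther back than shut.
Start: joints at [1.13, 0.3, 1.521, -0, 1.321, -0.067], TCP at [200.832, 512.012, 231.281] pointing down, gripper open.
Joint ranges: [-3.03, 3.03], [-0.79, 2.21], [0.23, 2.52], [-1.04, 4.18], [0, 3.07], [-2.55, 2.55]. Speed limits (rad/s): [2.22, 2.22, 2.57, 3.14, 3.14, 3.14].

INTERFACE

Orientations are given as a unit quaternion [w, x, y, z].
In Python, from rig import r gives the robot as it stands. The module is installed in compiled form; this text tells all that it offers.
- The arm moves only by the tool carry_out, never from a script. Its argument "steps" is a list that holds one entry, the list of rows, each a list of 6 numbers: the shift along the world's x, y, z in cm, then the turn, a rotation vector about the world's x, y, z in degrees. A call has 1 to 10 rows; each row is the pose to reach, as a shift and turn from the pose commanded when the call began; what a row does not reach only later rows make up. A row lasts 1/10 s, in which the tool goes at most 50 mm and 8.59 degrees, less where a joint would pass 70% of its speed; a pose out of reach is approached as far as the arm can. A call with a gripper value outside its range is refused whole. "fingers" is the opening, from 0 (shut) to 1 (fully open), set as the call begins (left out, the last holds). The fingers move at their own pace and stop on an object; "force" is the grip in N (left out, the last holds). Time passes only in rows, so rows that repeat a pose let the fingers close. It gives the time, the measured TCP pose, the force, the opening and the grip force at its end, in the units of the state.
- r.state(): the state, without advancing time (a new reading comes with each control period).
- r.camera(name): name is "scene" or "top" or "wrist"; returns (picture, depth): 400x640x3 uint8, red, green, blue; 400x640 float32, mm along the optical axis (not along the pixel's ray), 0 where there is no reading.
- r.calibration(name): a dict with "fx", "fy", "cx", "cy" (pixels), "dist" ([k1, k2, p1, p2, k3] as OpenCV has them; the pictures are not rectified), "cam_to_world" (4x4, takes a point from camera to world coordinates). Camera axes: x right, y up, looking along -z (the intrinsics and any distortion apply to the point x, -y, -z); pixel columns grow to the right and rows downward; lengths in mm; the calibration is good to about 2 mm. A picture is of the moment at which its call begins: read the wrist's pose just before it. calibration takes no time and is no camera call; for the wrist camera it gives the pose at the moment of the call.
- r.sign_off(): hands the job in; it is judged then, once.
The state is a dict: "t": time; "q": joint angles; "qd": joint speeds; "joint_efforts": joint torques, N m; "ee_pos": TCP position; "eef_rot": TCP orientation; "ft_force": force on the tool from outside, world axes, zero at the start; "ft_torque": the same for the moment, N m; "opening": finger opening in mm; "grip_force": force on a finger pad.
Only numpy, scipy, OpenCV 4.12 (cv2) and the standard library are available. Lean on these libraries where they do the work, as an engineer would, in place of code of your own. Each camera call takes 0.05 s, during which the arm holds its last target. There are 200 camera calls.

TASK

With the thin blade tool, and not with the fingers, lever up the white hinged cover of the stage drive by its lip and throw it fully open, then lay the tool back on the bench. Screw the knurled nut under the cover clockwise until it bottoms out on its seat, back it off a quarter turn, and finish while still gripping the nut there, without letting go. Leave the other things on the bench where they are.

Things in the scene. Friction and masses are not known exactly. Their poses are not given: they have to be found in the camera images.
- unit: Stage drive unit, fixed to the bench: aluminium base 149 x 104 mm (x, y), 30 mm high, under a white hinged hood. Origin: on the bench under the nut's axis. x points from the lip side to the hinge side, y along the hinge, z up. The base spans x -64 to +85, y +-52 mm. Round the nut is a flat seat of radius 27 mm, 36 mm high, with a small pip on its -x side.
- slot (a point): Middle of the mouth of the slot under the lip, at x = -59 mm in the unit, 27 mm above the bench. The slot is 6 mm high (24 to 30 mm above the bench: the base's front deck is lower), 60 mm wide under the hood's front wall, and runs 32 mm level along the unit's +x, under the lip (14 mm) and the front wall (3 mm) into the hood.
- cover (a joint): Angle of the white hood (120 x 104 x 48 mm, open underneath, 3 mm walls, about 0.12 kg): 0 = shut, grows as it opens about the hinge at its far (+x) lower edge; 2.1 = its stop, fully open. Let go below about 1.2 rad it falls shut, beyond that it falls open on its own in a second or two. It is too wide (104 mm) to grip across.
- cover_hinge (a point): Middle of the hood's hinge line: 75 mm beyond the nut's axis along the unit's +x, 30 mm above the bench.
- cover_lip (a point): Middle of the outer lower edge of the hood's lip; moves with the hood. The lip is dark steel, 50 mm wide along y, 4 mm thick, standing 14 mm out from the hood's front wall at its lower edge. Shut, this point is 59 mm from the nut's axis towards the unit's -x, 30 mm above the bench, 134 mm from the hinge line.
- nut (a joint): How far the knurled nut is unscrewed: 0 = bottomed on its seat (hard stop); grows anticlockwise seen from above; 1.571 = a quarter turn backed off; starts between 2.2 and 3.0. Clockwise from above tightens. Already started on its thread, it cannot come off (range to 3.6). It rises 0.64 mm per rad and drags with about 0.05 N m.
- nut_grip (a point): Centre of the steel knurled nut (44 mm diameter, 24 mm high, axis upright), halfway up: 48 mm above the bench when bottomed. The stud ends 68 mm above the bench. Under the cover at the start.
- nut_mark (a point): Small raised rib on the nut's top face, 15.5 mm from its axis; when bottomed it points to the unit's -x, in line with the pip on the seat.
- blade_tool: Thin blade prying tool lying loose on the bench, 198 mm long along x, about 90 g. Black straight handle 110 x 16 x 22 mm; flat steel blade 16 mm wide, 2.5 mm thick, 88 mm out from the handle, level at half its height (11 mm). Origin: centre of the handle's underside; x points to the blade's tip, z up. Lies in one of three places, the screwdriver and the brush in the others.
- blade_grip (a point): Point inside the handle at half its height, 35 mm towards the blade from the handle's middle, near the centre of mass: the place to grip, across y (16 mm).
- blade_tip (a point): End of the blade, at mid thickness, 143 mm from the tool's origin along its x.
- screwdriver: Screwdriver lying loose on the bench, a bystander; origin at its underside.
- brush: Wooden-handled brush lying loose on the bench, a bystander; origin at its underside.
- lens_barrel: Black lens barrel standing on end, 46 mm diameter, 50 mm high, bystander; origin under its centre.
- sample_jar: Small glass jar with a white cap, 44 mm diameter, 55 mm high, bystander; origin under its centre.
- black_case: Small black case, 75 x 50 x 35 mm, bystander; origin under its centre.
- spare_collar: Loose plain steel collar lying flat, 42 mm diameter, 20 mm hole, 16 mm high, bystander (not the nut); origin under its centre.
- gauge_block: Steel block 60 x 30 x 25 mm, bystander; origin under its centre.
Not all that is in view belongs to the job. What is shaped like the unit but brown or red is not meant.

How it is judged (in metres and radians):
On the way, in this order (a step that is already met when the one before it is completed fails the run):
1. the blade tool is levering up the cover (value of joint cover above 0.2 rad and contact force between blade_tool and cover above 0.1 N), for 0.1 s.
2. the cover is fully open (value of joint cover above 1.9 rad), for 0.2 s.
3. the nut is bottomed on its seat (value of joint nut below 0.08 rad), for 0.1 s.
At the end, for the whole second after the job is handed in: The nut, bottomed before, is a quarter turn backed off (1.571 +-0.3 rad), still, and gripped (over 3 N, grasp point within 30 mm of its centre); the cover is open over 1.9 rad; the blade tool lies flat and still on the bench (underside below 15 mm), untouched (value of joint nut between 1.27 and 1.87 rad and velocity of joint nut between -0.1 and 0.1 rad/s and contact force between the fingers and nut above 3 N and distance between the grasp point and nut_grip below 0.03 m and value of joint cover above 1.9 rad and height (world z) of blade_tool below 0.015 m and angle between blade_tool's own x axis and vertical above 1.45 rad and linear speed of blade_tool below 0.02 m/s and contact force between the arm and blade_tool below 0.1 N); the arm keeps its last pose, push and grip.
It fails at once if the fingers lift the cover instead of the blade (they push on it while it is less than 0.8 rad open) (contact force between the fingers and cover above 1 N and value of joint cover between 0.03 and 0.8 rad).
It fails at once if a bystander is moved by more than 40 mm (distance of any of screwdriver, brush, lens_barrel, sample_jar, black_case, spare_collar, gauge_block from where it was at the start of the episode above 0.04 m).
It also fails if it takes over 72 s, if anything falls off the work surface, if the arm or the gripper's body presses on something with over 40 N, if the wrist force passes 120 N, or if a joint passes its speed limit or range.

## Working session

There is one attempt and no reset: what is moved stays moved. The work goes in short steps, Python scripts to look and compute and a tool call to move; the robot and the scene stay as the last step left them, time stands still between calls to the robot, and variables do not carry over. Pictures are saved under pics/ and viewed, at most 13 in all, crops included, and the job is handed in when it is done.

Besides the shell and the picture viewer there is one more tool, called after "Request:" as name(argument=value, ...) on one line, values as JSON. carry_out: Moves the arm, as the interface text tells. Its arguments: {"type":"object","properties":{"steps":{"type":"array","items":{"type":"array","items":{"type":"array","items":{"type":"number"}}}},"fingers":{"type":"number"},"force":{"type":"number"}},"required":["steps"]}

```bash
mkdir -p pics; cat > h.py <<'E'
from rig import r
import numpy as np, cv2
def cap(n):
    c=r.calibration(n); p,d=r.camera(n); return p,d,c
def ray(c,px):
    K=np.array([[c['fx'],0,c['cx']],[0,c['fy'],c['cy']],[0,0,1]])
    u=cv2.undistortPoints(np.array(px,float).reshape(-1,1,2),K,np.array(c['dist'])).reshape(-1,2)
    M=np.array(c['cam_to_world'])
    d=np.c_[u[:,0],-u[:,1],-np.ones(len(u))]
    return M[:3,3], d@M[:3,:3].T
def plane(c,px,z):
    o,d=ray(c,px); return o+d*((z-o[2])/d[:,2])[:,None]
def world(c,px,dep):
    o,d=ray(c,px); px=np.array(px).reshape(-1,2).astype(int); return o+d*dep[px[:,1],px[:,0]][:,None]
def save(n,p,s=1):
    cv2.imwrite('pics/'+n+'.png',cv2.resize(p[...,::-1],None,fx=s,fy=s))
E
python3 - <<'E'
from h import *
for n in('top','scene'):
    p,d,c=cap(n); save(n,p,1.25); np.savez(n+'.npz',p=p,d=d,c=c)
    print(n,np.round(c['cam_to_world'],3).tolist(),c['fx'],c['dist'])
print(r.state(), r.tcp_to_grasp)
E
```

```text
top [[0.003, 0.976, -0.216, 216.998], [-1.0, 0.002, -0.006, -10.748], [-0.005, 0.216, 0.976, 1227.514], [0.0, 0.0, 0.0, 1.0]] 481.78367512837997 [-0.0582554  0.         0.         0.         0.       ]
scene [[-0.655, -0.412, 0.633, 1364.31], [0.756, -0.361, 0.547, 743.859], [0.004, 0.837, 0.548, 811.509], [0.0, 0.0, 0.0, 1.0]] 425.49555164759784 [-0.04986681  0.          0.          0.          0.        ]
{'t': 0.1, 'q': array([ 1.13041649e+00,  3.00415594e-01,  1.52148668e+00, -2.84228058e-06,
        1.32071659e+00, -6.66252094e-02]), 'qd': array([ 0.0006801 , -0.00037443, -0.00220609,  0.00017071, -0.00116186,
       -0.00111301]), 'joint_efforts': array([ 1.80003139e-03, -5.44378030e+01, -3.62368298e+01, -2.95467714e-05,
        3.10135241e-03, -8.61010676e-06]), 'ee_pos': array([200.74292826, 511.84139132, 230.79170046]), 'eef_rot': array([-1.27351867e-04,  1.85791119e-01,  9.82589129e-01, -4.97051023e-04]), 'ft_force': array([0.72203359, 0.12010416, 0.09434965]), 'ft_torque': array([ 0.02847654, -0.01601618,  0.02428996]), 'grip_force': 0.0, 'opening': 85.3067470691764} 18.700000000000003
```

View pics/top.png

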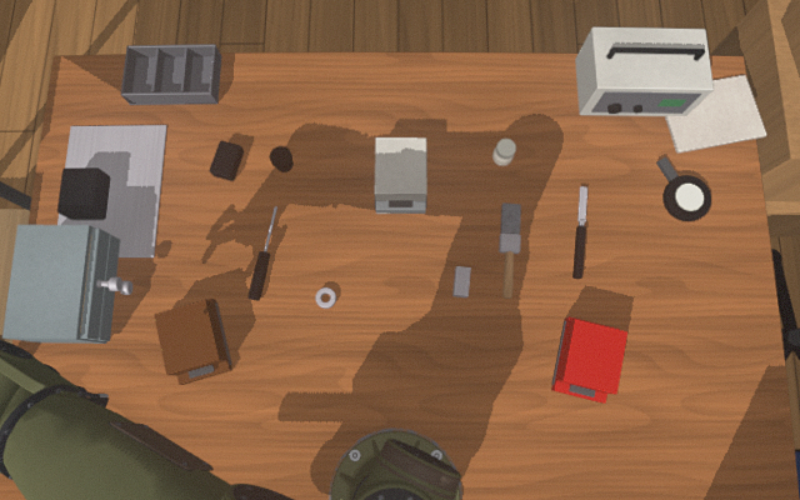

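View pics/scene.png

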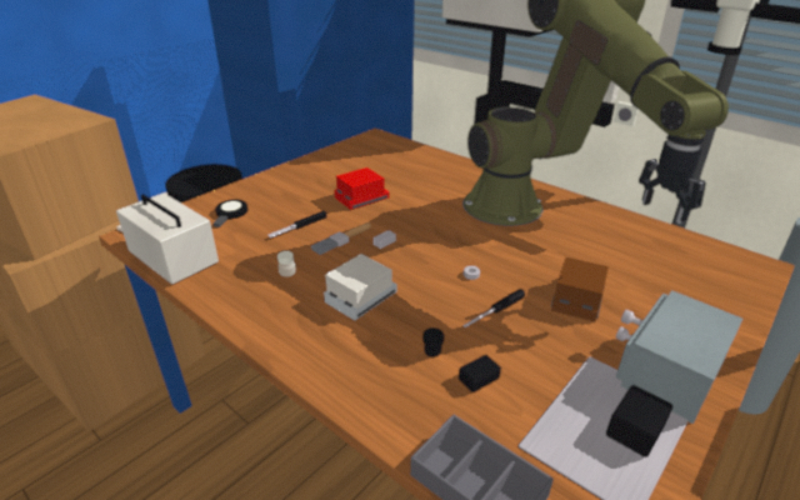

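The top view shows the white unit at (400,175) in the 1.25x picture, with its dark lip at (400,203) on the robot side. The brown unit at (195,340) and the red one at (590,358) are decoys. Two black-handled tools could be the blade tool: left at (265,255) and right at (580,230). An enlarged crop of each will decide.

```bash
python3 - <<'E'
from h import *
z=np.load('top.npz',allow_pickle=True); p,d,c=z['p'],z['d'],z['c'].item()
a=p[155:245,190:250]; b=p[135:230,440:500][:90]; u=p[100:190,285:355]
im=np.hstack([cv2.resize(x,None,fx=4,fy=4,interpolation=cv2.INTER_CUBIC) for x in(a,b,u)]); save('crop',im)
g=p.astype(int).sum(2)
hsv=cv2.cvtColor(p,cv2.COLOR_RGB2HSV)
for nm,(y0,y1,x0,x1) in dict(L=(155,245,190,250),R=(135,230,440,500)).items():
    h=hsv[y0:y1,x0:x1]
    for k,m in (('handle',(h[...,2]<50)),('steel',(h[...,1]<75)&(h[...,2]>90))):
        n,l,s,ce=cv2.connectedComponentsWithStats(m.astype(np.uint8))
        i=1+np.argmax(s[1:,4]); ys,xs=np.where(l==i)
        (rc)=cv2.minAreaRect(np.c_[xs+x0,ys+y0].astype(np.float32))
        box=cv2.boxPoints(rc); w=plane(c,box,11 if k=='steel' else 22)
        print(nm,k,s[i,4],np.round(w[:,:2]).tolist(), np.median(world(c,np.c_[xs+x0,ys+y0],d)[:,2]))
# unit: depth based height map
ys,xs=np.mgrid[100:190,285:355]; P=world(c,np.c_[xs.ravel(),ys.ravel()],d)
for lo,hi in((70,90),(24,40)):
    m=(P[:,2]>lo)&(P[:,2]<hi); q=P[m]; rc=cv2.minAreaRect(q[:,:2].astype(np.float32)); print(lo,m.sum(),rc,np.median(q[:,2]),np.round(cv2.boxPoints(rc)).tolist())
E
```

```text
Traceback (most recent call last):
ValueError: attempt to get argmax of an empty sequence
```

View pics/crop.png

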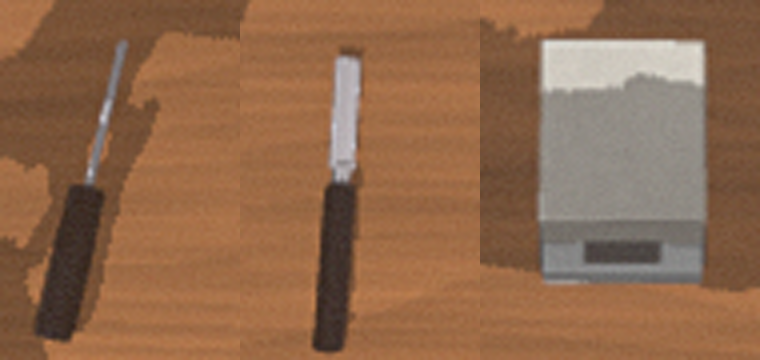

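The left tool has a narrow round shaft, so it is the screwdriver. The right one, at native pixel about (464,185), has a flat wide blade and is the blade tool. The unit's lip is the dark patch facing the robot.

```bash
python3 - <<'E'
from h import *
z=np.load('top.npz',allow_pickle=True); p,d,c=z['p'],z['d'],z['c'].item()
ys,xs=np.mgrid[135:235,440:500]; px=np.c_[xs.ravel(),ys.ravel()]
C=p[135:235,440:500].reshape(-1,3).astype(int)
hm=(C.max(1)<75)&(C.max(1)-C.min(1)<35); bm=(C.max(1)-C.min(1)<45)&(C.min(1)>120)
for k,m,h in(('handle',hm,22),('blade',bm,12)):
    q=plane(c,px[m],h)[:,:2].astype(np.float32); rc=cv2.minAreaRect(q); print(k,m.sum(),rc,np.round(cv2.boxPoints(rc)).tolist(),np.median(world(c,px[m],d)[:,2]))
ys,xs=np.mgrid[95:190,285:355]; px=np.c_[xs.ravel(),ys.ravel()];P=world(c,px,d)
C=p[95:190,285:355].reshape(-1,3).astype(int)
for lo,hi in((70,90),(20,40)):
    m=(P[:,2]>lo)&(P[:,2]<hi); q=P[m]; rc=cv2.minAreaRect(q[:,:2].astype(np.float32)); print(lo,m.sum(),rc,np.median(q[:,2]),np.round(cv2.boxPoints(rc)).tolist())
m=(C.max(1)<90)&(C.max(1)-C.min(1)<25)&(P[:,2]>24)&(P[:,2]<50); q=plane(c,px[m],34);rc=cv2.minAreaRect(q[:,:2].astype(np.float32)); print('lip',m.sum(),np.median(P[m,2]),rc,np.round(cv2.boxPoints(rc)).tolist())
E
```

```text
handle 281 ((480.0835266113281, -376.3743896484375), (18.036081314086914, 109.8759536743164), 82.51799011230469) [[424.0, -378.0], [533.0, -392.0], [536.0, -375.0], [427.0, -360.0]] 21.422495403442554
blade 185 ((583.2967529296875, -392.6092224121094), (16.525775909423828, 83.55374908447266), 82.90184020996094) [[541.0, -396.0], [624.0, -406.0], [626.0, -390.0], [543.0, -379.0]] 13.105414706958982
70 1908 ((646.3358764648438, -9.267337799072266), (122.3302230834961, 104.42298889160156), 0.023096054792404175) 78.81332609155231 [[585.0, 43.0], [585.0, -62.0], [708.0, -61.0], [707.0, 43.0]]
20 367 ((576.960205078125, -9.287586212158203), (101.62476348876953, 21.256059646606445), 89.6358642578125) 26.877158127887697 [[566.0, -60.0], [587.0, -60.0], [588.0, 41.0], [567.0, 42.0]]
lip 89 34.59991008879388 ((579.2573852539062, -8.038366317749023), (13.461806297302246, 46.51240921020508), 0.10737451910972595) [[572.0, 15.0], [573.0, -31.0], [586.0, -31.0], [586.0, 15.0]]
```

Request:
carry_out(steps=[[[15.7,-44.6,0,0,0,7],[15.7,-44.6,0,0,0,7],[15.7,-44.6,0,0,0,7],[15.7,-44.6,0,0,0,7],[15.7,-44.6,0,0,0,7],[15.7,-44.6,0,0,0,7],[31.4,-89.3,-6,0,0,14],[31.4,-89.3,-6,0,0,14],[31.4,-89.3,-6,0,0,14],[31.4,-89.3,-6,0,0,14]]], fingers=1, force=80)

```text
t: 1.1
ee_pos: [364.6, 45.7, 213.4]
eef_rot: [0.0, 0.065, 0.998, 0.0]
ft_force: [1.1, 1.2, 0.4]
opening: 85.4
grip_force: 0.0
```

Request:
carry_out(steps=[[[15,-42.7,-5,0,0,0],[15,-42.7,-5,0,0,0],[15,-42.7,-5,0,0,0],[15,-42.7,-5,0,0,0],[15,-42.7,-5,0,0,0],[15,-42.7,-5,0,0,0],[15,-42.7,-5,0,0,0],[15,-42.7,-5,0,0,0],[15,-42.7,-5,0,0,0],[15,-42.7,-5,0,0,0]]])

```text
t: 2.1
ee_pos: [514.2, -383.2, 160.7]
eef_rot: [-0.001, 0.066, 0.998, 0.001]
ft_force: [-0.4, 1.2, -0.9]
opening: 85.4
grip_force: 0.0
```

```bash
python3 - <<'E'
from h import *
s=r.state(); print(s['q'],s['ee_pos'],s['eef_rot'])
p,d,c=cap('wrist'); save('w1',p,1)
ys,xs=np.mgrid[0:400,0:640]; px=np.c_[xs.ravel(),ys.ravel()];P=world(c,px,d)
C=p.reshape(-1,3).astype(int); ok=(d.ravel()>0)&(np.hypot(P[:,0]-520,P[:,1]+383)<140)
hm=ok&(C.max(1)<80)&(P[:,2]>15)&(P[:,2]<30)
bm=ok&(C.min(1)>100)&(C.max(1)-C.min(1)<45)&(P[:,2]>7)&(P[:,2]<17)
for k,m in(('handle',hm),('blade',bm)):
    if m.sum()>10:
        rc=cv2.minAreaRect(P[m,:2].astype(np.float32)); print(k,m.sum(),rc,np.median(P[m,2]),np.round(cv2.boxPoints(rc)).tolist())
E
```

```text
[-6.97370508e-01  5.63719353e-01  1.31426974e+00 -4.15741759e-04
  1.26629403e+00 -2.13546245e+00] [ 514.16869936 -383.15148307  160.66379882] [-1.20312524e-03  6.62410015e-02  9.97802726e-01  6.33593376e-04]
handle 2295 ((501.846435546875, -317.91595458984375), (159.98056030273438, 108.41319274902344), 71.76790618896484) 22.06720517548837 [[425.0, -377.0], [528.0, -411.0], [578.0, -259.0], [475.0, -225.0]]
blade 1469 ((559.6142578125, -322.83856201171875), (91.98347473144531, 196.93357849121094), 22.74066925048828) 12.606935657379779 [[479.0, -250.0], [555.0, -431.0], [640.0, -396.0], [564.0, -214.0]]
```

View pics/w1.png

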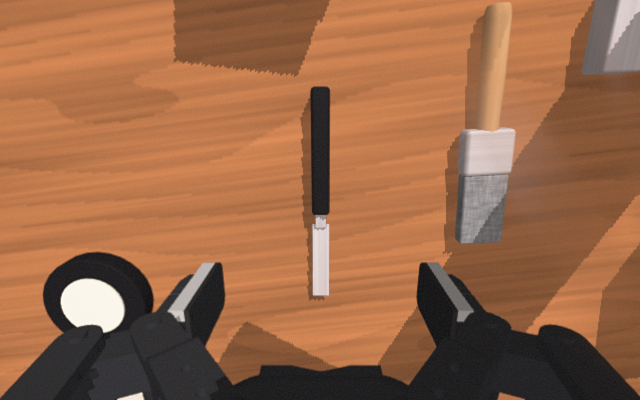

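The wrist view shows the blade tool midway between the fingers: handle at (320,88) to (320,213), blade tip at (320,296). The brush lies clear to the right. I'll convert those pixels to positions.

```bash
python3 - <<'E'
from h import *
c=r.calibration('wrist')
print(plane(c,[[320,88],[320,213]],22).round(1).tolist(),plane(c,[[320.5,296]],12).round(1).tolist())
p,d,_=cap('wrist'); g=p.max(2)<80
for row in(110,150,190):
    x=np.where(g[row,290:350])[0]+290; print(row,x.min(),x.max(),plane(c,[[x.min()-.5,row],[x.max()+.5,row]],22).round(1).tolist(), d[row,320])
E
```

```text
[[429.1, -369.3, 22.0], [534.4, -383.3, 22.0]] [[625.3, -394.9, 12.0]]
110 309 327 [[444.8, -380.9, 22.0], [446.8, -365.4, 22.0]] 271.5023
150 310 327 [[477.2, -384.7, 22.0], [479.2, -369.5, 22.0]] 280.85742
190 310 327 [[512.0, -389.6, 22.0], [514.0, -373.9, 22.0]] 290.7179
```

Request:
carry_out(steps=[[[0.3,0.1,-4,0,0,0],[0.3,0.1,-8,0,0,0],[0.3,0.1,-11,0,0,0],[0.3,0.1,-13,0,0,0],[0.3,0.1,-14,0,0,0],[0.3,0.1,-15,0,0,0],[0.3,0.1,-15.5,0,0,0],[0.3,0.1,-15.5,0,0,0]]])

```text
t: 3.0
ee_pos: [517.6, -378.1, 8.7]
eef_rot: [0.0, 0.065, 0.998, -0.0]
ft_force: [0.7, -0.2, 0.5]
opening: 85.4
grip_force: 0.0
```

Request:
carry_out(steps=[[[0,0,0,0,0,0],[0,0,0,0,0,0],[0,0,0,0,0,0],[0,0,0,0,0,0],[0,0,0,0,0,0],[0,0,0,0,0,0],[0,0,0,0,0,0],[0,0,0,0,0,0]]], fingers=0)

```text
t: 3.8
ee_pos: [517.8, -378.6, 9.0]
eef_rot: [0.0, 0.065, 0.998, -0.0]
ft_force: [0.2, -0.6, 5.3]
opening: 13.6
grip_force: 79.4
```

Request:
carry_out(steps=[[[0,0,3,0,0,0],[0,0,8,0,0,0],[-2,5,12,0,0,3],[-4,10,12,0,0,7.5],[-7.4,20,12,0,0,7.5],[-7.4,28,12,0,0,7.5],[-7.4,32,12,0,0,7.5],[-7.4,36.8,12,0,0,7.5],[-7.4,36.8,12,0,0,7.5],[-7.4,36.8,12,0,0,7.5]]])

```text
t: 4.8
ee_pos: [442.7, -8.0, 128.5]
eef_rot: [0.0, -0.001, 1.0, 0.0]
ft_force: [0.7, -0.6, -0.3]
opening: 14.0
grip_force: 78.6
```

```bash
python3 - <<'E'
from h import *
s=r.state(); print(s['q'],s['ee_pos'],s['eef_rot'],s['opening'],s['grip_force'])
p,d,c=cap('wrist'); save('w2',p,1)
p,d,c=cap('scene'); save('s2',p[150:290,180:380],3)
E
```

```text
[-1.00919436e-01  1.85539349e-01  1.92435042e+00  2.18924597e-04
  1.03172187e+00 -1.67391374e+00] [442.73378634  -7.99934821 128.49228103] [ 1.26649689e-07 -1.04279740e-03  9.99999452e-01  9.44162851e-05] 14.041219675651561 78.59813332557678
```

View pics/w2.png

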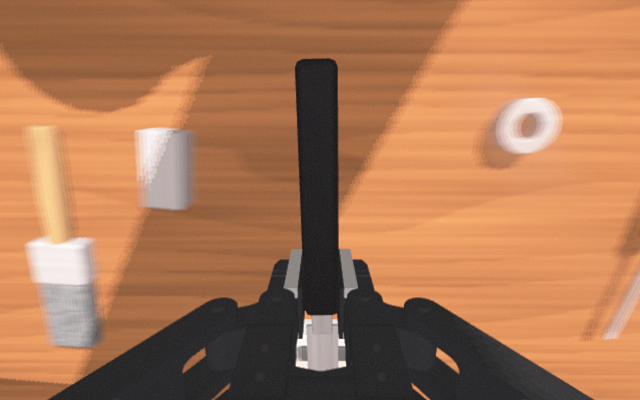

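The wrist view shows the tool held: handle straight at column 318, rows 60 to 310, and the blade running under the hand at (322,345). The wrist camera cannot see the tip, so I'll measure the handle's pitch by depth and find the tip in the top and scene views.

```bash
python3 - <<'E'
from h import *
s=r.state(); print(s['ee_pos'],s['eef_rot'])
p,d,c=cap('wrist')
rows=np.arange(75,245,10); W=world(c,np.c_[np.full(len(rows),318),rows],d); W=W[(W[:,2]>100)]
print(W.round(1).tolist()); print('pitch deg',np.degrees(np.arctan(np.polyfit(W[:,0],W[:,2],1)[0])),'yaw',np.degrees(np.arctan(np.polyfit(W[:,0],W[:,1],1)[0])))
p,d,c=cap('top')
u0=p[100:260,250:390]
a=u0
# expected tip in views
def proj(c,X):
    M=np.linalg.inv(c['cam_to_world']); q=M[:3,:3]@np.array(X)+M[:3,3]; q=q*[1,-1,-1]
    K=np.array([[c['fx'],0,c['cx']],[0,c['fy'],c['cy']],[0,0,1]]); return cv2.projectPoints(q.reshape(1,3),np.zeros(3),np.zeros(3),K,np.array(c['dist']))[0].ravel()
e=s['ee_pos']+[108,0,2]
ct=c; print('top tip exp',proj(ct,e)); 
p2,d2,c2=cap('scene'); print('scene tip exp',proj(c2,e))
x,y=proj(ct,e).astype(int); x2,y2=proj(c2,e).astype(int)
print(x-30,y-40,x2-40,y2-40)
A=cv2.resize(p[y-40:y+40,x-30:x+30],None,fx=6,fy=6,interpolation=2); B=cv2.resize(p2[y2-40:y2+40,x2-40:x2+30],None,fx=6,fy=6,interpolation=2)
save('tip',np.hstack([A,B]))
E
```

```text
[442.84618071  -6.78802368 128.47480409] [-1.10941716e-04 -2.81650171e-03  9.99995987e-01  2.85764206e-04]
[[358.4, -7.1, 140.9], [361.9, -7.1, 140.6], [365.4, -7.1, 141.4], [369.0, -7.0, 143.1], [372.6, -7.0, 141.1], [376.3, -7.0, 141.8], [380.1, -7.0, 140.8], [383.9, -7.0, 141.1], [387.9, -7.0, 141.0], [391.7, -7.0, 142.0], [395.6, -6.9, 142.3], [399.9, -6.9, 141.3], [403.9, -6.9, 142.1], [408.3, -6.9, 141.5], [412.7, -6.9, 141.5], [417.1, -6.9, 141.7], [421.6, -6.8, 141.7]]
pitch deg 0.46540240901714575 yaw 0.20792824231849436
top tip exp [319.38011528 162.14376843]
scene tip exp [308.31601351 189.57639865]
289 122 268 149
```

View pics/tip.png

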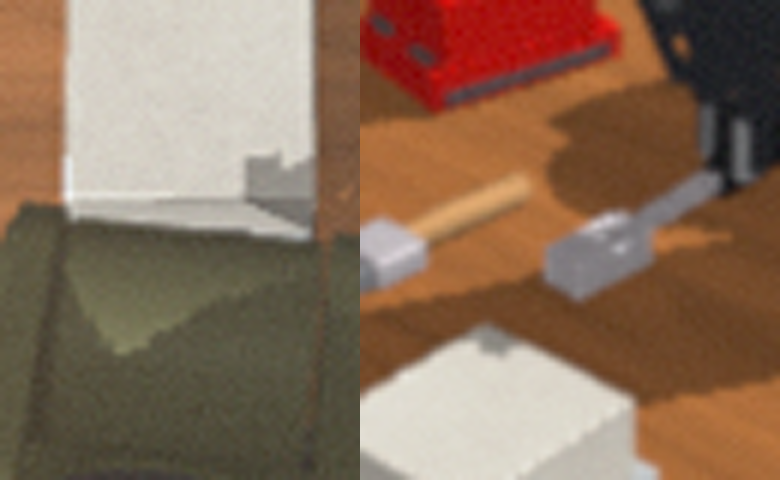

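The tool is level and aligned, with the blade about 1.9 mm above the TCP height and the tip at x≈551. I'll descend to slot height and check before inserting.

Request:
carry_out(steps=[[[0,-0.2,-4,0,0,0],[0,-0.2,-8,0,0,0],[0,-0.2,-10,0,0,0],[0,-0.2,-10.3,0,0,0],[0,-0.2,-10.3,0,0,0],[0,-0.2,-10.3,0,0,0]]])

```text
t: 5.65
ee_pos: [444.3, -12.8, 26.6]
eef_rot: [0.001, -0.0, 1.0, -0.0]
ft_force: [0.7, 0.7, -0.9]
opening: 13.9
grip_force: 78.6
```

```bash
python3 - <<'E'
from h import *
s=r.state(); print(s['ee_pos'],s['eef_rot'],s['ft_force'])
p2,d2,c2=cap('scene'); 
p,d,c=cap('wrist')
rows=np.arange(75,245,10); W=world(c,np.c_[np.full(len(rows),318),rows],d)
print('handle top',np.median(W[:,2]), W[:,2].round(1)[[0,-1]])
E
```

```text
[444.28816803 -12.83625472  26.59865948] [ 9.03870091e-04 -3.28356894e-04  9.99999532e-01 -1.04323277e-04] [ 0.70951103  0.66321809 -0.90811074]
handle top 39.632637785008626 [40.4 40.4]
```

Request:
carry_out(steps=[[[0,0.2,-0.15,0,0,0],[0.5,0.3,-0.15,0,0,0],[1,0.3,-0.15,0,0,0],[1.5,0.3,-0.15,0,0,0],[1.5,0.3,-0.15,0,0,0],[1.5,0.3,-0.15,0,0,0]]])

```text
t: 6.35
ee_pos: [458.5, -9.3, 23.8]
eef_rot: [-0.0, -0.001, 1.0, -0.0]
ft_force: [-0.9, 0.1, -0.5]
opening: 13.8
grip_force: 78.6
```

```bash
python3 - <<'E'
from h import *
s=r.state(); print(s['ee_pos'],s['eef_rot'],s['ft_force'])
p2,d2,c2=cap('scene'); print(r.state()['ee_pos'])
p,d,c=cap('wrist')
rows=np.arange(75,245,10); W=world(c,np.c_[np.full(len(rows),318),rows],d)
print('handle top',np.median(W[:,2]), W[:,2].round(1)[[0,-1]])
B=cv2.resize(p2[150:270,240:360],None,fx=5,fy=5,interpolation=2);save('ins',B)
E
```

```text
[458.49338411  -9.32539153  23.826541  ] [-1.40321384e-04 -7.46668180e-04  9.99999711e-01 -8.92092050e-07] [-0.90397608  0.05072926 -0.45496226]
[458.37374585  -9.3027328   23.84063171]
handle top 37.216697883016025 [37.1 37.5]
```

View pics/ins.png

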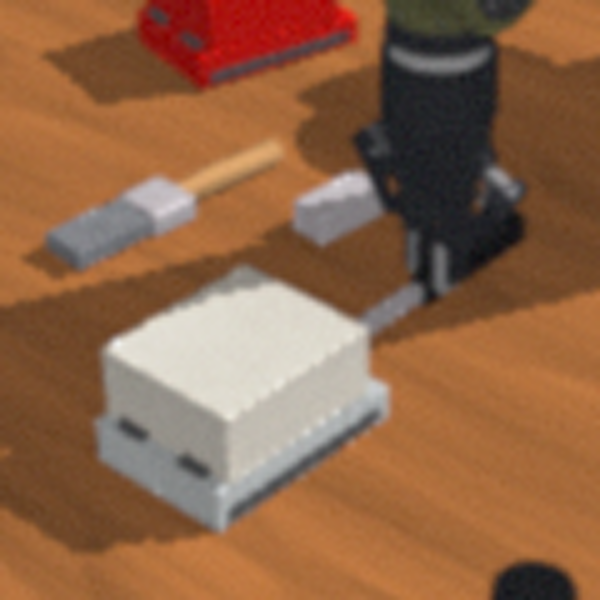

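The scene crop shows the blade level and pointing at the lip side of the white hood, around (380,320). I'll raise 1 mm and go in.

Request:
carry_out(steps=[[[0,0,0.1,0,0,0],[0.3,0,0.1,0,0,0],[0.6,0,0.1,0,0,0],[0.9,0,0.1,0,0,0],[1.2,0,0.1,0,0,0],[1.5,0,0.1,0,0,0],[1.5,0,0.1,0,0,0],[1.5,0,0.1,0,0,0]]])

```text
t: 7.25
ee_pos: [473.5, -9.3, 24.9]
eef_rot: [-0.0, -0.001, 1.0, -0.0]
ft_force: [1.2, -0.3, -1.4]
opening: 13.6
grip_force: 78.6
```

Request:
carry_out(steps=[[[0.3,0,0,0,0,0],[0.6,0,0,0,0,0],[0.9,0,0,0,0,0],[1.2,0,0,0,0,0],[1.5,0,0,0,0,0],[1.7,0,0,0,0,0],[1.7,0,0,0,0,0],[1.7,0,0,0,0,0]]])

```text
t: 8.05
ee_pos: [490.4, -9.3, 24.9]
eef_rot: [-0.0, -0.001, 1.0, 0.0]
ft_force: [-0.2, 0.0, -1.1]
opening: 13.9
grip_force: 78.6
```

Request:
carry_out(steps=[[[0,0,0.6,0,0,0],[0.1,0,1.4,0,0,0],[0.25,0,2.5,0,0,0],[0.4,0,3.0,0,0,0],[0.55,0,3.6,0,0,0],[0.8,0,4.2,0,0,0],[1.1,0,4.8,0,0,0],[1.4,0,5.3,0,0,0],[1.6,0,5.7,0,0,0],[1.6,0,5.7,0,0,0]]])

```text
t: 9.05
ee_pos: [507.0, -9.3, 82.4]
eef_rot: [0.0, -0.001, 1.0, -0.0]
ft_force: [0.7, -0.7, -0.7]
opening: 14.0
grip_force: 78.6
```

```bash
python3 - <<'E'
from h import *
s=r.state(); print(s['ee_pos'],s['eef_rot'],s['ft_force'])
p2,d2,c2=cap('scene')
B=cv2.resize(p2[150:270,240:360],None,fx=5,fy=5,interpolation=2);save('lift',B)
E
```

```text
[506.96943292  -9.34605277  82.42612236] [ 4.20043385e-04 -7.44684145e-04  9.99999634e-01 -3.89829666e-05] [ 0.7231866  -0.6822612  -0.68838996]
```

View pics/lift.png

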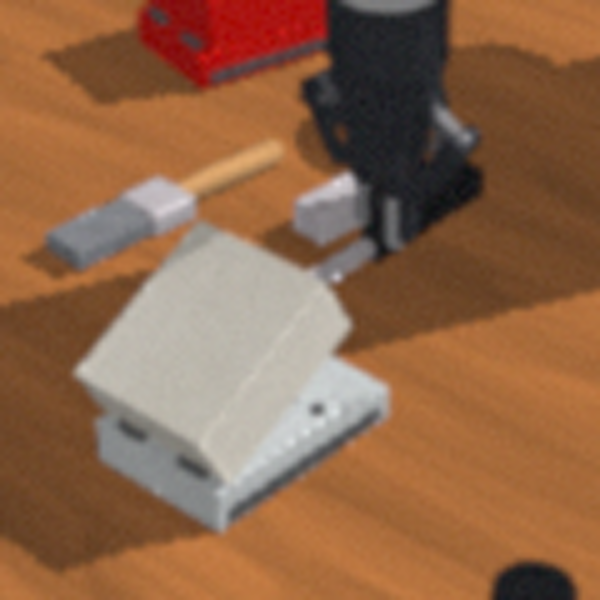

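The hood is up about 0.5 rad, riding on the blade. I'll continue along the arc.

Request:
carry_out(steps=[[[0.6,0,1,0,0,0],[1.4,0,1.9,0,0,0],[2.2,0,2.8,0,0,0],[3.1,0,3.55,0,0,0],[4.1,0,4.2,0,0,0],[5.1,0,4.8,0,0,0],[6.2,0,5.3,0,0,0],[7.4,0,5.6,0,0,0],[8.6,0,5.6,0,0,0],[9.6,0,5.6,0,0,0]]])

```text
t: 10.1
ee_pos: [603.7, -9.3, 138.8]
eef_rot: [0.001, -0.001, 1.0, -0.0]
ft_force: [-0.2, -0.4, -1.1]
opening: 13.5
grip_force: 78.6
```

```bash
python3 - <<'E'
from h import *
s=r.state(); print(s['ee_pos'],s['ft_force'],s['t'])
p2,d2,c2=cap('scene')
B=cv2.resize(p2[120:270,240:360],None,fx=4,fy=4,interpolation=2);save('open',B)
E
```

```text
[603.74690264  -9.31722915 138.79824938] [-0.21473797 -0.39111644 -1.12745717] 10.1
```

View pics/open.png

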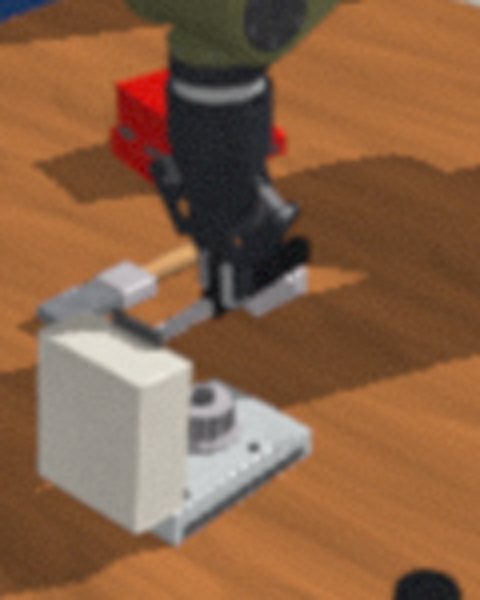

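The hood stands about upright, past 1.2 rad, and the nut is exposed. I'll withdraw the blade back and a little down so the hood can fall open.

Request:
carry_out(steps=[[[-0.5,0,-1,0,0,0],[-3,0,-1,0,0,0],[-6,0,-1,0,0,0],[-10,0,-1,0,0,0],[-14,-3,0,0,0,0],[-14,-8,0,0,0,0],[-14,-13,0,0,0,-3],[-14,-17,0,0,0,-7.5],[-14,-17,0,0,0,-7.5],[-14,-17,0,0,0,-7.5]]])

```text
t: 11.15
ee_pos: [461.7, -179.6, 137.5]
eef_rot: [-0.0, 0.065, 0.998, 0.0]
ft_force: [0.2, 1.3, -0.3]
opening: 13.7
grip_force: 78.5
```

```bash
python3 - <<'E'
from h import *
s=r.state(); print(s['ee_pos'],s['eef_rot'],s['t'])
p,d,c=cap('top'); 
ys,xs=np.mgrid[60:200,275:365]; P=world(c,np.c_[xs.ravel(),ys.ravel()],d)
C=p[60:200,275:365].reshape(-1,3).astype(int)
m=(C.min(1)>85)&(C.max(1)-C.min(1)<40)&(P[:,2]>40)&(P[:,0]>660)
print(m.sum(),P[m].min(0),P[m].max(0))
q=P[m]; k=q[q[:,2]>90]; print(np.median(k,0) if len(k) else None)
E
```

```text
[ 461.69686072 -179.55089913  137.47335541] [-3.42107859e-04  6.53144388e-02  9.97864653e-01  2.02231095e-04] 11.15
1198 [704.51431656 -61.45738709  40.02825211] [809.26410335  42.76281743 150.6287227 ]
[776.20781631 -10.18269053 123.91952859]
```

The hood's top edge now reaches x=809, as expected at 2.1 rad, so the cover is fully open. I'll put the tool back in its old place.

Request:
carry_out(steps=[[[2,-5,0,0,0,0],[3,-10,0,0,0,0],[4,-14,0,0,0,0],[5.6,-18,0,0,0,0],[5.6,-19.9,-1,0,0,0],[5.6,-19.9,-5,0,0,0],[5.6,-19.9,-9,0,0,0],[5.6,-19.9,-11,0,0,0],[5.6,-19.9,-12,0,0,0],[5.6,-19.9,-12,0,0,0]]])

```text
t: 12.2
ee_pos: [518.6, -377.0, 17.1]
eef_rot: [-0.001, 0.064, 0.998, 0.001]
ft_force: [0.5, -0.6, -0.5]
opening: 13.2
grip_force: 78.6
```

Request:
carry_out(steps=[[[0,0,-0.2,0,0,0],[0,0,-0.5,0,0,0],[0,0,-0.7,0,0,0],[0,0,-0.8,0,0,0],[0,0,-0.8,0,0,0]]])

```text
t: 12.7
ee_pos: [518.5, -378.3, 10.0]
eef_rot: [0.0, 0.065, 0.998, -0.0]
ft_force: [-0.2, 0.0, -0.5]
opening: 13.8
grip_force: 78.6
```

Request:
carry_out(steps=[[[0,0,-0.1,0,0,0],[0,0,-0.1,0,0,0]]])

```text
t: 12.9
ee_pos: [518.6, -378.4, 9.1]
eef_rot: [0.0, 0.065, 0.998, -0.0]
ft_force: [-1.0, -0.2, -0.7]
opening: 13.8
grip_force: 78.8
```

Request:
carry_out(steps=[[[0,0,0,0,0,0],[0,0,0,0,0,0],[0,0,0,0,0,0],[0,0,0,0,0,0],[0,0,0,0,0,0],[0,0,3,0,0,0],[0,0,7,0,0,0],[0,0,12,0,0,0],[0,0,16,0,0,0],[0,0,20,0,0,0]]], fingers=1)

```text
t: 13.9
ee_pos: [518.4, -378.2, 211.1]
eef_rot: [0.0, 0.065, 0.998, -0.0]
ft_force: [1.4, -0.7, -0.4]
opening: 85.5
grip_force: 0.0
```

```bash
python3 - <<'E'
from h import *
s=r.state(); print(s['q'],s['ee_pos'],s['eef_rot'],s['t'],s['opening'])
p,d,c=cap('wrist')
g=p.max(2)<80
for row in range(60,300,30):
    x=np.where(g[row,260:380])[0]+260
    if len(x): print(row,x.min(),x.max(),world(c,[[x.mean(),row]],d).round(1).tolist())
p,d,c=cap('top'); np.savez('top2.npz',p=p,d=d,c=c)
# nut
ys,xs=np.mgrid[90:190,285:355]; P=world(c,np.c_[xs.ravel(),ys.ravel()],d)
m=(P[:,2]>52)&(P[:,2]<75)&(P[:,0]<665)&(P[:,0]>595); q=P[m][:,:2].astype(np.float32); print('nut',m.sum(),cv2.minEnclosingCircle(q),q.mean(0),np.median(P[m][:,2]))
E
```

```text
[-6.87386146e-01  5.21340595e-01  1.25916768e+00 -3.03669007e-05
  1.36038301e+00 -2.12875874e+00] [ 518.36073285 -378.2045895   211.08240946] [ 2.76204680e-04  6.46635466e-02  9.97907061e-01 -2.16582805e-04] 13.9 85.51052714395733
90 312 327 [[433.8, -366.9, 23.1]]
120 312 327 [[461.0, -370.5, 23.2]]
150 313 327 [[489.8, -373.8, 23.4]]
180 313 327 [[520.4, -377.8, 21.9]]
nut 247 ((630.873046875, -9.307576179504395), 23.412227630615234) [629.38306   -9.221299] 62.62200074857742
```

The tool lies flat on the bench. The nut is at (631, -9.3) with its top at about 62 mm. I'll go above it and read the mark.

Request:
carry_out(steps=[[[11.2,36.9,-4,0,0,7.4],[11.2,36.9,-4,0,0,7.4],[11.2,36.9,-4,0,0,7.4],[11.2,36.9,-4,0,0,7.4],[11.2,36.9,-4,0,0,7.4],[11.2,36.9,-4,0,0,7.4],[11.2,36.9,-4,0,0,7.4],[11.2,36.9,-4,0,0,7.4],[11.2,36.9,-4,0,0,7.4],[11.2,36.9,-4,0,0,7.4]]])

```text
t: 15.0
ee_pos: [630.3, -8.7, 168.2]
eef_rot: [-0.001, -0.001, 1.0, -0.0]
ft_force: [-0.8, -0.2, 1.0]
opening: 85.2
grip_force: 0.0
```

```bash
python3 - <<'E'
from h import *
s=r.state(); print(s['q'],s['ee_pos'],s['eef_rot'],s['t'])
p,d,c=cap('wrist'); print(np.array(c['cam_to_world'])[:3,3]-s['ee_pos'])
ys,xs=np.mgrid[0:400,0:640]; px=np.c_[xs.ravel(),ys.ravel()]; P=world(c,px,d)
m=(P[:,2]>56)&(P[:,2]<64)&(np.hypot(P[:,0]-631,P[:,1]+9)<40); q=P[m]; print('nut',m.sum(),cv2.minEnclosingCircle(q[:,:2].astype(np.float32)),np.median(q,0))
u=px[m].mean(0).astype(int); print(u)
save('nut',p[max(u[1]-70,0):u[1]+70,u[0]-90:u[0]+90],4)
E
```

```text
[-7.18208028e-02  5.32017836e-01  1.34477425e+00 -1.77836683e-04
  1.26584555e+00 -1.64376996e+00] [630.32219369  -8.69527928 168.16317375] [-5.27257360e-04 -6.03155156e-04  9.99999678e-01 -4.67857708e-05] 15.0
[-75.07996227   0.9851938  142.95199777]
nut 1975 ((630.9113159179688, -6.970605373382568), 23.006437301635742) [627.45831151  -7.08269556  61.6634067 ]
[321 199]
```

View pics/nut.png

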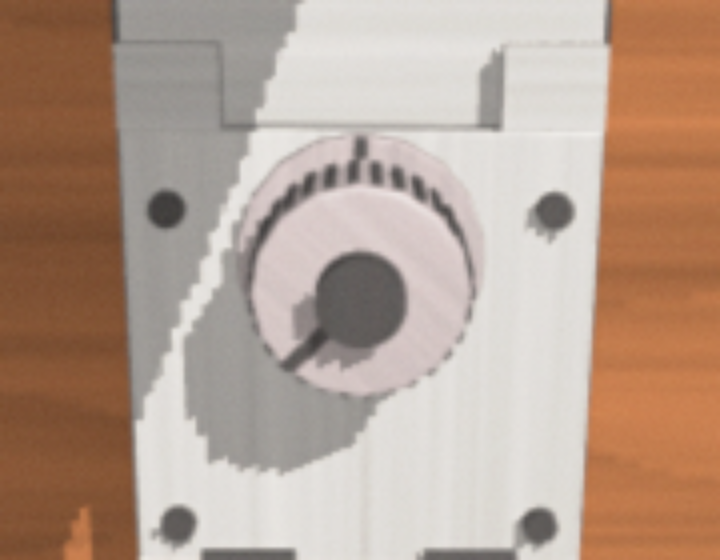

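The pip is at the top of the crop (360,145), which is -x. The mark is lower left at (290,365), about 136° anticlockwise from the pip, so the nut is at about 2.37 rad, within the given 2.2–3.0. I'll descend and grip.

Request:
carry_out(steps=[[[0.05,0.05,-4,0,0,0],[0.05,0.05,-8,0,0,0],[0.05,0.05,-11,0,0,0],[0.05,0.05,-12.5,0,0,0],[0.05,0.05,-12.8,0,0,0],[0.05,0.05,-12.8,0,0,0]]])

```text
t: 15.65
ee_pos: [631.5, -9.4, 41.9]
eef_rot: [0.001, 0.0, 1.0, -0.0]
ft_force: [-0.0, 0.7, 0.4]
opening: 85.4
grip_force: 0.0
```

Request:
carry_out(steps=[[[0,0,0,0,0,0],[0,0,0,0,0,0],[0,0,0,0,0,0],[0,0,0,0,0,0],[0,0,0,0,0,0],[0,0,0,0,0,0]]], fingers=0, force=50)

```text
t: 16.25
ee_pos: [631.5, -8.2, 42.4]
eef_rot: [0.001, -0.0, 1.0, 0.0]
ft_force: [-3.2, 3.6, 8.7]
opening: 42.3
grip_force: 49.7
```

Request:
carry_out(steps=[[[0,0,0,0,0,-8],[0,0,-0.01,0,0,-16],[0,0,-0.02,0,0,-24],[0,0,-0.03,0,0,-32],[0,0,-0.04,0,0,-40],[0,0,-0.05,0,0,-48],[0,0,-0.06,0,0,-56],[0,0,-0.07,0,0,-64],[0,0,-0.08,0,0,-72],[0,0,-0.09,0,0,-80]]])

```text
t: 17.25
ee_pos: [631.0, -8.8, 41.4]
eef_rot: [0.0, 0.645, 0.764, -0.0]
ft_force: [-7.8, -0.5, 11.7]
opening: 42.3
grip_force: 50.0
```

```bash
cat > st.py <<'E'
from h import *
s=r.state(); a=2*np.arctan2(s['eef_rot'][1],s['eef_rot'][2]); print('yaw',-np.degrees(a),s['q'].round(3),s['ee_pos'].round(1),s['ft_force'].round(1),s['ft_torque'].round(2),s['grip_force'],s['opening'],s['t'])
E
python3 st.py
```

```text
yaw -80.3319383681194 [-0.072  0.68   1.429 -0.     1.032 -0.241] [631.   -8.8  41.4] [-7.8 -0.5 11.7] [-0.09  1.3   0.05] 50.0408273935318 42.26490182376035 17.25
```

Torque about z is only 0.05 N m, so this is thread drag. About 56° is left to the seat.

Request:
carry_out(steps=[[[0,0,-0.01,0,0,-8],[0,0,-0.02,0,0,-16],[0,0,-0.03,0,0,-24],[0,0,-0.04,0,0,-32],[0,0,-0.05,0,0,-40],[0,0,-0.05,0,0,-46]]])

```text
t: 17.85
ee_pos: [630.6, -8.7, 40.9]
eef_rot: [-0.0, 0.892, 0.452, -0.0]
ft_force: [-11.6, 0.8, 13.2]
opening: 42.1
grip_force: 50.3
```

```bash
python3 st.py
```

```text
yaw -126.31998747223902 [-0.072  0.681  1.43  -0.     1.032  0.562] [630.6  -8.7  40.9] [-11.6   0.8  13.2] [0.11 1.88 0.05] 50.28938412666321 42.071043508242816 17.85
```

Request:
carry_out(steps=[[[0,0,0,0,0,-3],[0,0,0,0,0,-6],[0,0,0,0,0,-9],[0,0,0,0,0,-12],[0,0,0,0,0,-12]]])

```text
t: 18.35
ee_pos: [630.5, -8.6, 40.8]
eef_rot: [0.0, 0.934, 0.358, -0.001]
ft_force: [-12.6, 0.6, 13.1]
opening: 42.0
grip_force: 50.2
```

```bash
python3 st.py
```

```text
yaw -138.00079737891167 [-7.200e-02  6.810e-01  1.430e+00 -1.000e-03  1.032e+00  7.670e-01] [630.5  -8.6  40.8] [-12.6   0.6  13.1] [0.08 1.93 1.25] 50.19663333892822 42.025099649364336 18.35
```

Request:
carry_out(steps=[[[0,0,0,0,0,-2],[0,0,0,0,0,-4],[0,0,0,0,0,-4]]])

```text
t: 18.65
ee_pos: [630.6, -8.5, 40.7]
eef_rot: [-0.0, 0.945, 0.326, -0.001]
ft_force: [-10.0, 1.5, 11.1]
opening: 42.4
grip_force: 51.0
```

```bash
python3 st.py
```

```text
yaw -141.97751200618106 [-0.071  0.681  1.43  -0.     1.032  0.836] [630.6  -8.5  40.7] [-10.    1.5  11.1] [0.23 1.64 0.92] 51.000638008117676 42.425631756377136 18.65
```

The torque has levelled off at about 1 N m with the grip slipping, so the nut is bottomed. I'll back off a quarter turn, adding a couple of degrees for wind-up.

Request:
carry_out(steps=[[[0,0,0.01,0,0,8],[0,0,0.02,0,0,16],[0,0,0.03,0,0,24],[0,0,0.04,0,0,32],[0,0,0.05,0,0,40],[0,0,0.06,0,0,48],[0,0,0.07,0,0,56],[0,0,0.08,0,0,64],[0,0,0.09,0,0,72],[0,0,0.1,0,0,80]]])

```text
t: 19.65
ee_pos: [631.1, -8.6, 41.7]
eef_rot: [0.0, 0.513, 0.859, 0.0]
ft_force: [-5.6, 2.3, 6.8]
opening: 42.3
grip_force: 50.7
```

Request:
carry_out(steps=[[[0,0,0,0,0,6],[0,0,0,0,0,12],[0,0,0,0,0,12],[0,0,0,0,0,12],[0,0,0,0,0,12]]])

```text
t: 20.15
ee_pos: [631.2, -8.5, 41.8]
eef_rot: [0.0, 0.423, 0.906, 0.0]
ft_force: [-5.0, 1.0, 8.5]
opening: 42.0
grip_force: 50.7
```

```bash
python3 st.py; python3 - <<'E'
from h import *
p,d,c=cap('wrist'); p2,d2,c2=cap('top')
ys,xs=np.mgrid[60:200,275:365]; P=world(c2,np.c_[xs.ravel(),ys.ravel()],d2)
C=p2[60:200,275:365].reshape(-1,3).astype(int)
m=(C.min(1)>85)&(C.max(1)-C.min(1)<40)&(P[:,2]>40)&(P[:,0]>700); print('hood max',P[m].max(0))
a=cv2.resize(p,None,fx=.9,fy=.9); save('fin',p[40:400,120:520],1.6)
E
```

```text
yaw -49.997394140426216 [-0.072  0.68   1.429  0.     1.032 -0.77 ] [631.2  -8.5  41.8] [-5.   1.   8.5] [0.33 0.86 0.05] 50.67290246486664 42.00679569580339 20.15
hood max [808.69119837  42.37470829 149.37144156]
```

View pics/fin.png

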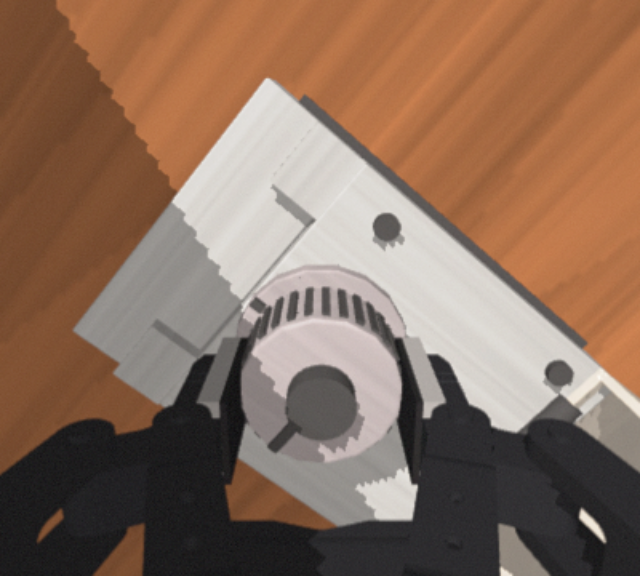

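The mark is at (285,438) and the pip at (255,300). Seen from above, the mark is 90° anticlockwise of the pip, so the nut is a quarter turn off its seat. It is gripped at 50 N and the cover is still fully open. I'll hand in.

```bash
python3 -c "
from rig import r
print(r.sign_off())"
```

```text
the job is handed in; nothing more can be done
None
```

I handed the job in at about 20 s: I levered the cover fully open with the blade, laid the tool back flat on the bench, and bottomed the nut. It is backed off a quarter turn and still gripped at about 50 N. The sign-off gave no verdict.

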